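Get the bench scale ready with the jar on its pan

ROBOT

A 6-joint arm with a two-finger parallel gripper is mounted at the origin on a cart in front of the work surface, level with it; the furniture and walls round the work are solid. World frame = base frame: x ahead of the robot, y to its left, z up, the work surface at z = 0. Lengths are in mm, angles in rad, forces in N, time in s.
With the tool pointing down it reaches from about 250 to 800 mm from the base axis. Payload 3.9 kg.
Tool frame: the origin (TCP) lies on the centre line of the jaws, within the pads' length; the fingertips stand tip_extent ahead of it and the grasp point (between the pads) lies 3 mm ahead of it (tip_extent is the distance from the TCP to the fingertips, in mm); z points along the fingers, y is the direction in which the jaws open and shut (so a half turn about z gives the same grasp; the last joint's range is limited). The gripper opens to 85 mm and grips with 20 to 120 N. Pads are 22 mm wide; open, the fingers measure 114 mm over their backs; the gripper's body (76 mm by 85 mm) begins 54 mm behind the grasp point. The pads swing forward as they close: fully open they stand 13 mm farther back than shut.
Start: joints at [1.154, 0.26, -0.138, 1.173, 0, 1.571], TCP at [212.534, 480.047, 253.304] pointing down, gripper open.
Joint ranges: [-2.78, 2.78], [-0.83, 1.72], [-1.28, 1.37], [-1.9, 2.12], [-1.57, 1.48], [-3.14, 3.14]. Speed limits (rad/s): [2.57, 2.57, 3.14, 3.14, 3.14, 3.14].

INTERFACE

Orientations are given as a unit quaternion [x, y, z, w].
In Python, from cell import * gives the robot as it stands.
- The arm moves only by the tool jog_arm, never from a script. Its argument "increments" is text: rows parted by semicolons, each of 4 numbers parted by spaces: the shift along the tool's x, y, z in units of 0.2 m (1.0 is 0.2 m), then the turn about the tool's z in units of 180 degrees (1.0 is 180 degrees). A call has exactly 5 rows; each row is the pose to reach, as a shift and turn from the pose measured when the call began, along the tool's axes at that moment, turning the shorter way round; what a row does not reach only later rows make up. A row lasts 1/12 s, in which the tool goes at most 41.7 mm and 7.16 degrees, less where a joint would pass 70% of its speed; a pose out of reach is approached as far as the arm can. A call with a number of a shift or a turn outside -1 to 1 is refused whole. A call with a gripper value outside its range is refused whole. "claw" is the opening, from -1 (shut) to 1 (fully open), set as the call begins (left out, the last holds). The fingers move at their own pace and stop on an object; the grip force is fixed at half the most. Time passes only in rows, so rows that repeat a pose let the fingers close, or fill a call up. It gives the time, the measured TCP pose, the force and the opening at its end, in the units of the state.
- sense(): the state, without advancing time (a new reading comes with each control period).
- get_image(name): name is "side" or "top"; returns (picture, depth): 420x560x3 uint8, red, green, blue; 420x560 float32, mm along the optical axis (not along the pixel's ray), 0 where there is no reading.
- camera_model(name): a dict with "intrinsics" (3x3 intrinsics, pixels), "camera_from_world" (4x4, takes a point from world to camera coordinates). Camera axes: x right, y down, z forward; pixel columns grow to the right and rows downward; lengths in mm; the calibration is good to about 2 mm. A picture is of the moment at which its call begins. camera_model takes no time and is no camera call.
- sign_off(): hands the job in, once; it reports no verdict.
The state is a dict: "t": time; "joint_positions": joint angles; "joint_vel": joint speeds; "tau": joint torques, N m; "ee_pos": TCP position; "ee_rot": TCP orientation; "force": force on the tool from outside, world axes, zero at the start; "torque": the same for the moment, N m; "finger_gap": finger opening in mm.
Only numpy, scipy, OpenCV 4.12 (cv2) and the standard library are available. Lean on these libraries where they do the work, as an engineer would, in place of code of your own. Each camera call takes 0.05 s, during which the arm holds its last target.

TASK

Get the bench scale ready to weigh into the jar on its pan, using its front keys in this order: press down the raised half of the power rocker until it has tipped fully over, then press the long bar key all the way in so that it stays down, then press the round button all the way down for a moment and let it come back up. Do not press the square button or press any key before its turn. Just press: pick nothing up, and leave the jar, the brass weight and the petri dish standing where they are.

Things in the scene. Friction and masses are not known exactly. Their poses are not given: they have to be found in the camera images.
- scale: White bench scale, fixed. Origin on the table under the middle of its front part; x points from the front (key) side to the pan, y to its left, z up. Front part 114 mm (x) by 300 mm (y), top 40 mm above the table, with a display strip 46 mm high at x = 44 mm. Four key modules side by side at x = -12 mm, y = 105, 35, -35, -105 mm; which key is in which place varies.
- pan (a point): Middle of the top of the 140 x 140 mm steel pan, 50 mm above the table, 140 mm behind the scale's origin along its x.
- mod_rocker: Grey module plate 78 (scale's x) by 62 mm (y) that carries the power rocker; origin at the centre of its underside, 40 mm above the table, top at 44 mm, axes as the scale's. The other three modules are equal. All keys are black and are pressed straight down. The rocker is V-topped: two halves, each 29 mm long (x) and 36 mm wide, hinged along y at this centre, 52 mm above the table.
- rocker_press (a point): Press point on top of the rocker's raised half (the one toward the scale's front, -x), 23 mm from the hinge line, 6 mm in from the outer end. At the start that end stands 62 mm above the table, this point 60 mm, and the other half is level at 52 mm. Tipped fully over, the pressed half is level at 52 mm and this point has moved 1.5 mm to the front.
- rocker (a joint): Rocker angle, rad: 0 = off as at the start, 0.36 = tipped fully over (stop). Held by friction: it stays where it is left; about 3 N at the press point moves it.
- bar_top (a point): Centre of the top of the long bar key, 64 mm (scale's x) by 20 mm (y); its top is 54 mm above the table when up, 48 mm when fully in.
- bar (a joint): How far the bar key is pressed in, m: 0 up, 0.006 fully in (stop). Held by friction, about 2.5 N to push; it stays where it is left.
- round_top (a point): Centre of the top of the round button, 30 mm in diameter; top 54 mm above the table when up, 48 mm when fully down.
- round (a joint): How far the round button is pressed, m: 0 up, 0.006 fully down (stop). A spring (1.5 N at first, 4.5 N fully down) lifts it again.
- square_top (a point): Centre of the top of the square button, 30 x 30 mm, same height, spring and travel as the round one. Not to be pressed.
- square (a joint): How far the square button is pressed, m: 0 up, 0.006 fully down.
- jar: Loose lidded sample jar, 52 mm in diameter, 62 mm high, standing on the pan; its top is 112 mm above the table. Origin at the centre of its underside. To be left alone.
- weight: Loose brass calibration weight with a knob, 26 mm in diameter, 28 mm high, standing on the table to the left of the pan behind the front part. Origin at the centre of its underside. To be left alone.
- petri: Loose petri dish, 90 mm in diameter, 15 mm high, lying on the table to the right of the pan behind the front part. Origin at the centre of its underside. To be left alone.

How it is judged (in metres and radians):
On the way, in this order (a step that is already met when the one before it is completed fails the run):
1. the power rocker is tipped over (value of joint rocker above 0.29 rad), for 0.1 s.
2. the bar key is pressed in (value of joint bar above 0.0048 m), for 0.1 s.
3. the round button is pressed down (value of joint round above 0.0045 m), for 0.05 s.
At the end, for the whole second after the job is handed in: The rocker is tipped over (angle above 0.29 of 0.36 rad), the bar key is in (more than 4.8 of 6 mm), the round and square buttons are up (less than 1.5 mm), and the jar, weight and petri dish are within 15 mm of where they started (value of joint rocker above 0.29 rad and value of joint bar above 0.0048 m and value of joint each of round, square below 0.0015 m and distance of each of jar, weight, petri from where it was at the start of the episode below 0.015 m); the robot touches nothing.
It fails at once if the square button is pressed (more than 3 mm) (value of joint square above 0.003 m).
It fails at once if the bar key is pressed (more than 3 mm) before the rocker is over (value of joint bar above 0.003 m and value of joint rocker below 0.27 rad).
It fails at once if the round button is pressed (more than 3 mm) before the bar key is in (value of joint round above 0.003 m and value of joint bar below 0.0045 m).
It fails at once if the jar, weight or petri dish is moved or lifted more than 15 mm (distance of any of jar, weight, petri from where it was at the start of the episode above 0.015 m).
It also fails if it takes over 42 s, if anything falls off the work surface, if the arm or the gripper's body presses on something with over 40 N, if the wrist force passes 120 N, or if a joint passes its speed limit or range.

## Working session

There is one attempt and no reset: what is moved stays moved. The work goes in short steps, Python scripts to look and compute and a tool call to move; the robot and the scene stay as the last step left them, time stands still between calls to the robot, and variables do not carry over. Pictures are saved under pics/ and viewed, and the job is handed in when it is done.

Besides the shell and the picture viewer there is one more tool, called after "Request:" as name(argument=value, ...) on one line, values as JSON. jog_arm: Moves the arm, as the interface text tells. Shifts and turns lie within -1 to 1; 1 stands for 0.2 m of shift or 180 degrees of turn. Its arguments: {"type":"object","properties":{"increments":{"type":"string"},"claw":{"type":"number"}},"required":["increments"]}

```bash
mkdir -p pics; ls; python3 - <<'E'
from cell import *
import cv2,numpy as np
s=sense();print(s)
for n in("top","side"):
    p,d=get_image(n);cv2.imwrite(f"pics/{n}0.png",p[:,:,::-1]);np.savez(f"pics/{n}0.npz",p=p,d=d)
    m=camera_model(n);print(n,m)
E
```

```text
pics
{'t': 0.0, 'joint_positions': array([ 1.15399022e+00,  2.60670660e-01, -1.39402350e-01,  1.17267700e+00,
        2.67272493e-05,  1.57080707e+00]), 'joint_vel': array([-0.00042835,  0.00032144, -0.00118784,  0.00019337, -0.00014469,
        0.00034857]), 'tau': array([-1.34679962e-03, -4.05677712e+01,  2.53922600e+01,  1.86633167e-02,
       -8.72310557e-05, -4.52745425e-06]), 'ee_pos': array([212.27360197, 479.46627605, 252.45926078]), 'ee_rot': array([ 2.06902941e-01,  9.78360986e-01, -9.52941069e-04, -2.15175599e-04]), 'force': array([ 0.06436032,  0.36076149, -0.33693182]), 'torque': array([ 0.03726696,  0.02741555, -0.02873044]), 'finger_gap': 85.88265357741882}
top {'intrinsics': array([[384.99887425,   0.        , 281.00967831],
       [  0.        , 384.99887425, 210.92639189],
       [  0.        ,   0.        ,   1.        ]]), 'camera_from_world': array([[-1.04914854e-02, -9.99076299e-01, -4.16710544e-02,
        -2.40660688e+02],
       [-9.81321846e-01,  1.82924895e-02, -1.91501487e-01,
         5.92850818e+02],
       [ 1.92086865e-01,  3.88835810e-02, -9.80607314e-01,
         8.02265472e+02],
       [ 0.00000000e+00,  0.00000000e+00,  0.00000000e+00,
         1.00000000e+00]])}
side {'intrinsics': array([[442.27487419,   0.        , 278.67797791],
       [  0.        , 442.27487419, 205.45518333],
       [  0.        ,   0.        ,   1.        ]]), 'camera_from_world': array([[-9.82080597e-01, -1.87409874e-01,  1.98806598e-02,
         5.06124466e+02],
       [-1.35413703e-01,  6.28341280e-01, -7.66061593e-01,
         2.83577757e+02],
       [ 1.31075667e-01, -7.55026340e-01, -6.42459644e-01,
         6.31073342e+02],
       [ 0.00000000e+00,  0.00000000e+00,  0.00000000e+00,
         1.00000000e+00]])}
```

View pics/top0.png

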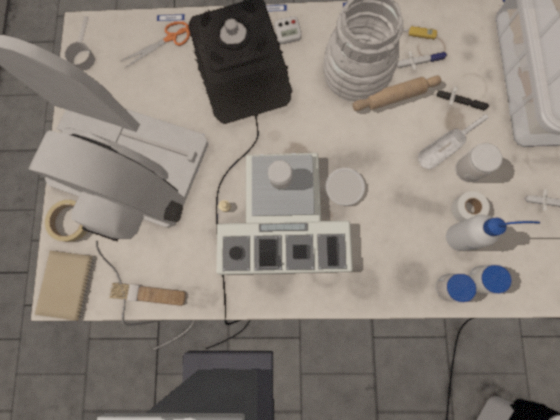

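View pics/side0.png

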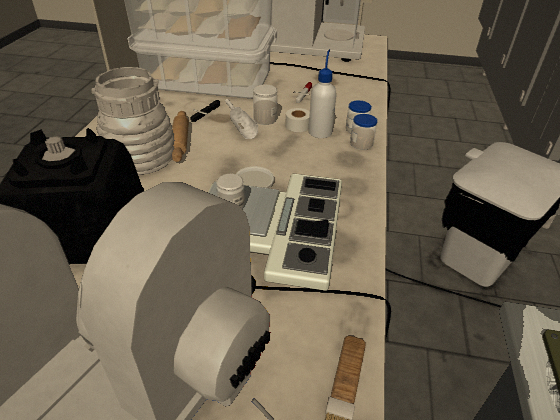

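The keys from left (+y) to right are round (235,254), rocker (267,252), square (300,252) and bar (333,250) in the top view. Next I'll zoom in and measure them.

```bash
cat > h.py <<'E'
import numpy as np,cv2
from cell import *
def ray(n,u,v,z):
    m=camera_model(n);K=m["intrinsics"];T=m["camera_from_world"];R=T[:3,:3];t=T[:3,3]
    c=-R.T@t;d=R.T@np.linalg.inv(K)@np.array([u,v,1.]);return c+d*(z-c[2])/d[2]
def proj(n,P):
    m=camera_model(n);K=m["intrinsics"];T=m["camera_from_world"];q=K@(T[:3,:3]@np.asarray(P,float)+T[:3,3]);return q[:2]/q[2]
E
python3 - <<'E'
from h import *
for n,(x0,y0,w,h) in {"top":(205,140,170,140),"side":(240,165,120,130)}.items():
    z=np.load(f"pics/{n}0.npz");p=z["p"]
    k=4
    cv2.imwrite(f"pics/{n}0z.png",cv2.resize(p[y0:y0+h,x0:x0+w,::-1],None,fx=k,fy=k,interpolation=cv2.INTER_CUBIC))
    g=p.max(2)
    print(n)
    for zz,thr in((54,38),(54,50)):
        m=np.zeros(g.shape,np.uint8);m[y0:y0+h,x0:x0+w]=(g<thr)[y0:y0+h,x0:x0+w]
        c,l,s,ce=cv2.connectedComponentsWithStats(m)
        for i in range(1,c):
            if s[i,4]>60: print(thr,s[i],ce[i].round(1),ray(n,*ce[i],zz).round(1))
E
```

```text
top
50 [260 251  15  14 110] [267.4 258.9] [ 483.6 -218.8   54. ]
side
38 [305 179  31  12 256] [319.9 184.2] [ 495.3 -349.7   54. ]
38 [308 198  17  15 184] [316.1 204.9] [ 494.9 -280.7   54. ]
38 [295 220  34  18 491] [312.3 227.9] [ 493.5 -212.7   54. ]
38 [299 248  18  14 199] [306.8 254.6] [ 494.  -143.1   54. ]
38 [251 276 109  19 381] [299.8 289. ] [494.4 -65.3  54. ]
50 [304 179  32  12 270] [319.9 184.2] [ 495.4 -349.3   54. ]
50 [308 198  17  15 199] [315.9 204.9] [ 495.1 -280.4   54. ]
50 [295 220  34  18 505] [312.3 228. ] [ 493.5 -212.5   54. ]
50 [298 248  19  15 208] [306.6 254.6] [ 494.3 -142.8   54. ]
50 [251 276 109  19 394] [298.4 288.9] [496.5 -65.1  54. ]
```

View pics/top0z.png

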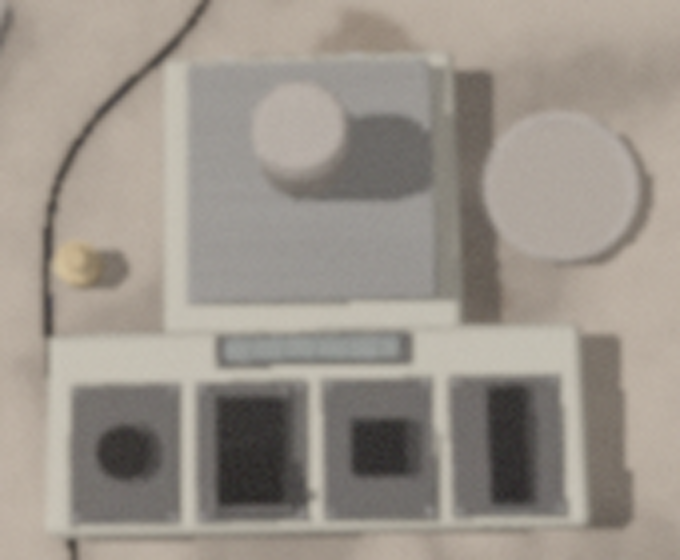

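View pics/side0z.png

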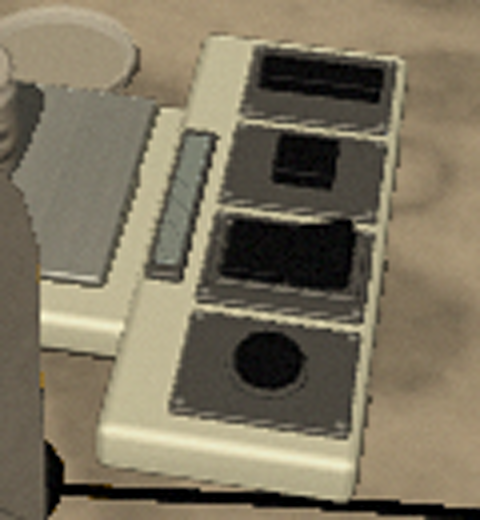

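```bash
python3 - <<'E'
from h import *
x0,y0,w,h=205,140,170,140
p=np.load("pics/top0.npz")["p"].astype(int);g=p.max(2)
print(g[225:275:2,225:345:3])
hs=p.max(2)
# dark within scale
for thr in(60,70,80):
    m=np.zeros(g.shape,np.uint8);m[230:272,218:350]=(g<thr)[230:272,218:350]
    c,l,s,ce=cv2.connectedComponentsWithStats(m)
    for i in range(1,c):
        if s[i,4]>40: print(thr,s[i],ce[i].round(1),ray("top",*ce[i],54).round(1))
# white body: min-area rect
for n in("top",):
    m=np.zeros(g.shape,np.uint8);m[215:280,205:365]=(g>150)[215:280,205:365]
E
```

```text
[[192 193 194 193 193 194 195 195 195 195 195 168 131 148 145 149 152 149
  154 151 151 149 150 149 151 150 146 113 189 196 195 196 195 197 195 196
  194 194 196 195]
 [198 197 196 198 198 197 197 197 195 195 198 169 141 153 149 151 152 150
  154 154 155 156 153 153 156 150 150 116 191 195 196 196 193 195 196 196
  194 195 195 196]
 [197 197 197 197 196 197 197 195 196 197 194 172 130 148 140 138 140 132
  134 135 131 135 134 137 139 129 127 115 190 195 196 194 195 195 195 195
  194 194 194 195]
 [198 197 198 197 197 196 197 196 198 197 197 180 131 138 136 131 162 169
  169 168 168 168 169 169 167 167 167 169 194 195 196 197 195 195 194 196
  195 195 196 196]
 [198 198 198 197 197 195 195 196 197 197 196 195 191 189 188 190 190 192
  192 196 192 190 191 189 189 188 189 177 179 180 193 175 173 171 168 166
  169 167 166 165]
 [182 182 174 173 174 174 169 170 173 195 169 164 163 147 150 151 140 141
  147 180 163 137 133 129 128 127 129 123 124 142 192 141 117 117 111 111
  102 109 113 124]
 [128 123 124 120 121 119 116 121 137 193 134 110 111 110 112 112 110 120
  123 167 156 115 113 11
[... 3119 characters left out ...]
8.6 -358.3   54. ]
60 [260 240  16  26 383] [267.4 252.9] [ 496.6 -218.8   54. ]
60 [294 246  13  12 145] [299.6 251.6] [ 498.5 -288.7   54. ]
60 [231 248  11  11  68] [236.4 253.1] [ 497.2 -151.1   54. ]
70 [327 237  11  29 267] [332.  251.1] [ 498.4 -358.6   54. ]
70 [259 240  18  26 428] [267.7 252.6] [ 497.3 -219.4   54. ]
70 [293 245  15  14 185] [299.6 251.5] [ 498.8 -288.7   54. ]
70 [230 247  13  12 124] [236.  252.7] [ 497.9 -150.2   54. ]
80 [327 236  12  30 310] [332.2 251. ] [ 498.7 -359.    54. ]
80 [259 239  22  28 514] [268.1 252.6] [ 497.3 -220.2   54. ]
80 [293 245  16  14 214] [300.2 251.5] [ 498.6 -290.    54. ]
80 [229 247  15  13 150] [236.4 253. ] [ 497.4 -151.1   54. ]
```

```bash
python3 - <<'E'
from h import *
for n,roi,thr in(("top",(225,284,205,365),133),("side",(170,285,250,350),95)):
    z=np.load(f"pics/{n}0.npz");p=z["p"];d=z["d"];g=p.max(2)
    a,b,c,e=roi;m=np.zeros(g.shape,np.uint8);m[a:b,c:e]=(g<thr)[a:b,c:e]
    m=cv2.morphologyEx(m,cv2.MORPH_OPEN,np.ones((3,3)))
    k,l,s,ce=cv2.connectedComponentsWithStats(m)
    for i in range(1,k):
        if s[i,4]>300:
            cs,_=cv2.findContours((l==i).astype(np.uint8),cv2.RETR_EXTERNAL,cv2.CHAIN_APPROX_NONE)
            C=cs[0][:,0]
            P=np.array([ray(n,*q,44)[:2] for q in C],np.float32);r=cv2.minAreaRect(P)
            print(n,s[i],np.round(r[0],1),np.round(r[1],1),round(r[2],1))
    m_=camera_model(n);K=m_["intrinsics"];T=m_["camera_from_world"]
    def dp(u,v):
        q=np.linalg.inv(K)@[u,v,1]*d[v,u];return (T[:3,:3].T@(q-T[:3,3])).round(1)
    pts=[(235,254),(268,248),(267,262),(300,252),(332,250),(275,210)] if n=="top" else [(307,255),(305,230),(325,225),(316,205),(320,183)]
    for q in pts: print(q,dp(*q))
E
```

```text
top [351 225  12  47 426] [ 506.  -412.7] [ 22.4 100.5] 89.4
top [286 235  28  35 916] [ 498.8 -288.4] [59.  74.4] 89.3
top [318 234  28  35 919] [ 499.9 -358.3] [58.9 74.2] 89.3
top [223 237  27  33 873] [ 498.6 -148.5] [71.4 57.8] 0.3
top [255 236  27  34 901] [ 498.7 -219.1] [57.7 72.6] 89.4
(235, 254) [ 495.  -148.5   56.9]
(268, 248) [ 507.5 -219.9   51.5]
(267, 262) [ 476.4 -218.6   64.1]
(300, 252) [ 497.6 -289.5   53.3]
(332, 250) [ 500.9 -358.6   54.1]
(275, 210) [ 592.4 -235.7   48.2]
side [301 177  38  20 587] [ 495.6 -355.5] [75.9 58. ] 0.3
side [ 291  197   45   47 1546] [ 494.6 -251.1] [ 76.6 128.3] 0.5
side [ 284  243   46   30 1048] [ 494.2 -147. ] [76.5 60.3] 0.4
(307, 255) [ 493.5 -143.1   53. ]
(305, 230) [ 506.3 -208.2   50.4]
(325, 225) [ 471. -219.   60.]
(316, 205) [ 495.  -282.    52.5]
(320, 183) [ 495.7 -354.7   53.2]
```

```bash
python3 - <<'E'
from h import *
for P in((0,0,0),(212,480,250),(0,0,300),(474,-217,60),(300,0,0)):
    print(P,proj("top",P).round(),proj("side",P).round())
for n in("top","side"):
    z=np.load(f"pics/{n}0.npz");d=z["d"];m_=camera_model(n);K=m_["intrinsics"];T=m_["camera_from_world"]
    for u,v in ([(230,25),(240,80),(60,70),(120,100),(90,160),(110,190),(160,200),(175,212),(60,150),(120,215),(180,150),(230,370),(200,400),(120,410),(30,60)] if n=="top" else [(180,230),(120,330),(230,330),(250,360),(20,250),(60,350),(160,200),(240,280)]):
        q=np.linalg.inv(K)@[u,v,1]*d[v,u];print(n,u,v,(T[:3,:3].T@(q-T[:3,3])).round())
E
```

```text
(0, 0, 0) [166. 495.] [633. 404.]
(212, 480, 250) [-177.  427.] [ 972. 1394.]
(0, 0, 300) [ 89. 617.] [795. 260.]
(474, -217, 60) [266. 263.] [323. 225.]
(300, 0, 0) [172. 345.] [418. 366.]
top 230 25 [ 933. -159.  219.]
top 240 80 [ 845. -172.  164.]
top 60 70 [785. 109. 318.]
top 120 100 [893. 158.   3.]
top 90 160 [625.  42. 320.]
top 110 190 [582.  20. 293.]
top 160 200 [594. -16. 162.]
top 175 212 [579. -32. 116.]
top 60 150 [642.  92. 321.]
top 120 215 [563.  55. 177.]
top 180 150 [736. -18.  55.]
top 230 370 [ 113.  -19. -663.]
top 200 400 [ 113.   -2. -267.]
top 120 410 [ -70.  460. -802.]
top 30 60 [803. 160. 322.]
side 180 230 [599. 104. 319.]
side 120 330 [641. 177. 246.]
side 230 330 [551. 122. 194.]
side 250 360 [530. 119. 135.]
side 20 250 [780. 117. 266.]
side 60 350 [787. 126.  85.]
side 160 200 [633.  69. 322.]
side 240 280 [567.  19. 156.]
```

Request:
jog_arm(increments="-0.15 -0.13 0 -0.03; -0.3 -0.26 0 -0.06; -0.45 -0.39 0 -0.09; -0.6 -0.52 0 -0.12; -0.75 -0.65 0 -0.133", claw=-1)

```text
t: 0.52
ee_pos: [296.9, 298.1, 252.4]
ee_rot: [-0.003, 1.0, -0.001, -0.001]
force: [1.0, 0.7, -0.5]
finger_gap: 25.4
```

```bash
python3 -c "
import cell;print([a for a in dir(cell) if a[0]!='_'])
from cell import *;s=sense();print(s['t'],s['joint_positions'],s['ee_pos'],s['ee_rot'],s['finger_gap'])"
```

```text
['IKError', 'camera_model', 'get_image', 'sense', 'sign_off', 'tip_extent']
0.5167 [ 7.88091937e-01  8.37704094e-02 -3.62126581e-01  1.12728379e+00
 -8.22629812e-04  7.82213819e-01] [296.86499191 298.12060022 252.37079554] [-2.93954272e-03  9.99994884e-01 -1.13373811e-03 -5.52464999e-04] 25.4408729005597
```

Request:
jog_arm(increments="-0.1 -0.2 0 0; -0.2 -0.4 0 0; -0.3 -0.6 0 0; -0.4 -0.8 0 0; -0.5 -1 0 0")

```text
t: 0.93
ee_pos: [390.4, 111.8, 252.6]
ee_rot: [-0.003, 1.0, -0.001, -0.001]
force: [1.8, 0.1, -0.7]
finger_gap: -0.3
```

Request:
jog_arm(increments="-0.05 -0.2 0 0; -0.1 -0.4 0 0; -0.15 -0.6 0 0; -0.2 -0.8 0 0; -0.25 -1 0 0")

```text
t: 1.35
ee_pos: [441.4, -90.1, 252.8]
ee_rot: [-0.003, 1.0, -0.001, -0.001]
force: [0.7, 0.8, 0.2]
finger_gap: -0.1
```

Request:
jog_arm(increments="-0.04 -0.13 0.1 0; -0.08 -0.26 0.2 0; -0.12 -0.39 0.3 0; -0.16 -0.52 0.4 0; -0.18 -0.65 0.5 0")

```text
t: 1.77
ee_pos: [478.4, -221.6, 151.7]
ee_rot: [-0.003, 1.0, -0.001, -0.001]
force: [0.8, -0.3, 0.3]
finger_gap: 0.1
```

Request:
jog_arm(increments="0.025 0.018 0.08 0; 0.025 0.018 0.16 0; 0.025 0.018 0.25 0; 0.025 0.018 0.25 0; 0.025 0.018 0.25 0")

```text
t: 2.18
ee_pos: [472.2, -217.6, 100.7]
ee_rot: [-0.003, 1.0, -0.0, -0.002]
force: [0.1, 0.1, 1.2]
finger_gap: -0.4
```

```bash
python3 - <<'E'
from h import *
s=sense();print(s['ee_pos'],s['ee_rot'],s['finger_gap'],s['force'])
for n,(x0,y0,w,h) in {"top":(195,150,200,150),"side":(230,140,160,150)}.items():
    p,d=get_image(n);k=4
    cv2.imwrite(f"pics/{n}1z.png",cv2.resize(p[y0:y0+h,x0:x0+w,::-1],None,fx=k,fy=k,interpolation=cv2.INTER_CUBIC))
    for z in(22,):
        P=s['ee_pos']-[0,0,z];print(n,(proj(n,P)-[x0,y0])*k)
E
```

```text
[ 472.15592268 -217.55393359  100.68259072] [-2.69088053e-03  9.99993947e-01 -1.98735574e-04 -2.19668453e-03] -0.41737534873298154 [0.1247388  0.09528398 1.17922151]
top [283.87649498 454.4184257 ]
side [380.60981585 311.53269013]
```

View pics/top1z.png

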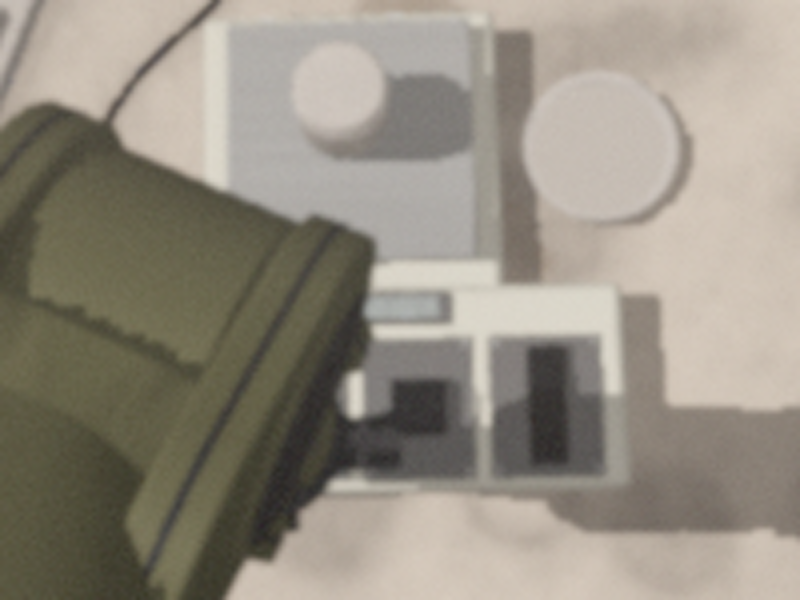

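View pics/side1z.png

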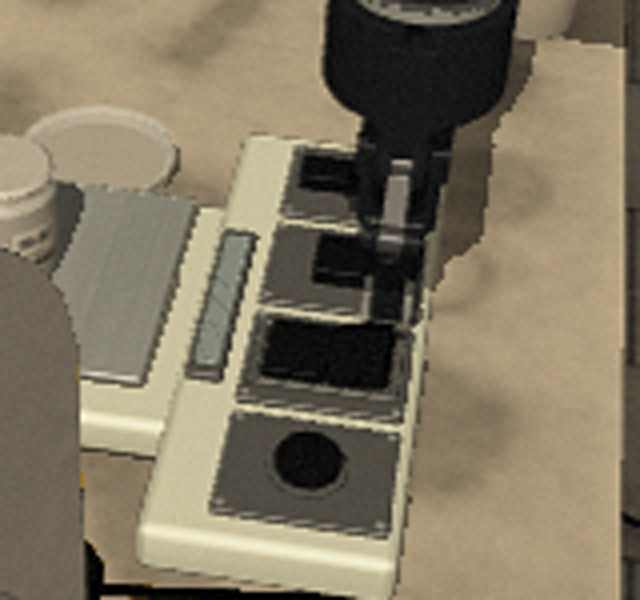

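Request:
jog_arm(increments="-0.008 0 0.04 0; -0.008 0 0.08 0; -0.008 0 0.09 0; -0.008 0 0.1 0; -0.008 0 0.11 0")

```text
t: 2.7
ee_pos: [474.8, -218.1, 80.4]
ee_rot: [-0.003, 1.0, -0.001, -0.001]
force: [-3.4, 0.5, 2.4]
finger_gap: -0.1
```

Contact has begun at about the expected height. I'll continue down to the stop.

Request:
jog_arm(increments="0 0 0.008 0; 0 0 0.015 0; 0 0 0.022 0; 0 0 0.03 0; 0 0 0.03 0")

```text
t: 3.12
ee_pos: [474.8, -218.1, 74.1]
ee_rot: [-0.003, 1.0, -0.001, -0.001]
force: [-1.3, -0.4, 0.1]
finger_gap: 0.1
```

Request:
jog_arm(increments="0 0 0.004 0; 0 0 0.008 0; 0 0 0.012 0; 0 0 0.012 0; 0 0 0.012 0")

```text
t: 3.53
ee_pos: [475.0, -218.1, 73.7]
ee_rot: [-0.003, 1.0, -0.001, -0.0]
force: [-6.1, 0.9, 17.4]
finger_gap: -0.1
```

Request:
jog_arm(increments="0 0 -0.1 0; 0 0 -0.2 0; 0 0 -0.3 0; 0 -0.2 -0.3 0; -0.06 -0.4 -0.3 0")

```text
t: 3.95
ee_pos: [487.4, -297.2, 135.7]
ee_rot: [-0.005, 1.0, -0.002, 0.001]
force: [-0.3, -0.0, -0.1]
finger_gap: 0.2
```

Request:
jog_arm(increments="-0.05 -0.1 0 0; -0.05 -0.2 0 0; -0.05 -0.3 0 0; -0.05 -0.3 0 0; -0.05 -0.3 0 0")

```text
t: 4.37
ee_pos: [498.2, -358.0, 135.5]
ee_rot: [-0.004, 1.0, -0.001, 0.001]
force: [0.6, 0.3, -0.8]
finger_gap: -0.0
```

```bash
python3 - <<'E'
from h import *
s=sense();print(s['t'],s['ee_pos'],s['force'])
for n,(x0,y0,w,h) in {"top":(195,150,200,150),"side":(230,140,160,150)}.items():
    p,d=get_image(n);k=4
    cv2.imwrite(f"pics/{n}2z.png",cv2.resize(p[y0:y0+h,x0:x0+w,::-1],None,fx=k,fy=k,interpolation=cv2.INTER_CUBIC))
E
```

```text
4.3667 [ 498.21203763 -357.96008314  135.47306657] [ 0.56777379  0.3081749  -0.82725255]
```

View pics/side2z.png

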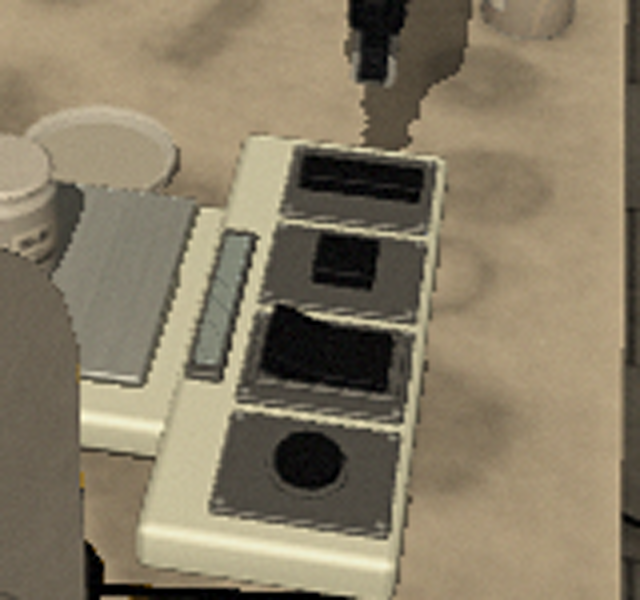

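View pics/top2z.png

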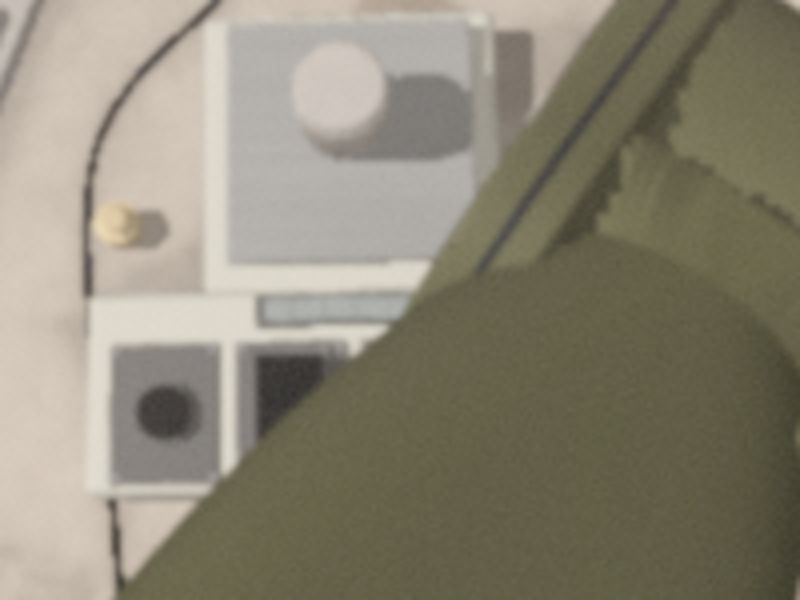

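The side view shows the rocker's rear half raised at crop pixel (285,315), so it has tipped over. The gripper is above the bar key, so I'll press that next.

Request:
jog_arm(increments="0 0 0.1 0; 0 0 0.2 0; 0 0 0.26 0; 0 0 0.28 0; 0 0 0.28 0")

```text
t: 4.88
ee_pos: [497.0, -354.8, 78.4]
ee_rot: [-0.005, 1.0, 0.0, -0.001]
force: [-0.7, -0.2, 0.6]
finger_gap: -0.1
```

Request:
jog_arm(increments="0 0 0.01 0; 0 0 0.02 0; 0 0 0.03 0; 0 0 0.04 0; 0 0 0.045 0")

```text
t: 5.3
ee_pos: [497.6, -354.7, 70.0]
ee_rot: [-0.005, 1.0, 0.0, 0.0]
force: [-0.8, 3.8, 12.9]
finger_gap: 0.1
```

Request:
jog_arm(increments="0 0 0.005 0; 0 0 0.01 0; 0 0 0.012 0; 0 0 0.012 0; 0 0 0.012 0")

```text
t: 5.72
ee_pos: [497.7, -354.6, 69.9]
ee_rot: [-0.005, 1.0, -0.0, 0.001]
force: [-2.8, 3.5, 14.0]
finger_gap: -0.2
```

The bar has reached its stop (TCP z at about 70, 14 N). I'll lift and move to the round button.

Request:
jog_arm(increments="0 0 -0.1 0; 0 0 -0.2 0; 0 0 -0.3 0; 0 0.2 -0.35 0; 0 0.4 -0.35 0")

```text
t: 6.13
ee_pos: [499.0, -277.1, 142.9]
ee_rot: [-0.003, 1.0, -0.002, 0.004]
force: [1.4, 1.0, -0.3]
finger_gap: -0.2
```

Request:
jog_arm(increments="0 0.2 0 0; 0 0.4 0 0; 0 0.55 0 0; 0 0.62 0 0; 0 0.62 0 0")

```text
t: 6.55
ee_pos: [497.7, -150.5, 142.3]
ee_rot: [-0.005, 1.0, -0.002, 0.004]
force: [-0.2, -0.3, -0.9]
finger_gap: 0.0
```

```bash
python3 - <<'E'
from h import *
s=sense();print(s['t'],s['ee_pos'],s['force'])
for n,(x0,y0,w,h) in {"side":(230,140,160,150)}.items():
    p,d=get_image(n);k=4
    cv2.imwrite(f"pics/{n}3z.png",cv2.resize(p[y0:y0+h,x0:x0+w,::-1],None,fx=k,fy=k,interpolation=cv2.INTER_CUBIC))
E
```

```text
6.55 [ 497.72508592 -150.46363665  142.34886055] [-0.15288547 -0.25001058 -0.88212569]
```

View pics/side3z.png

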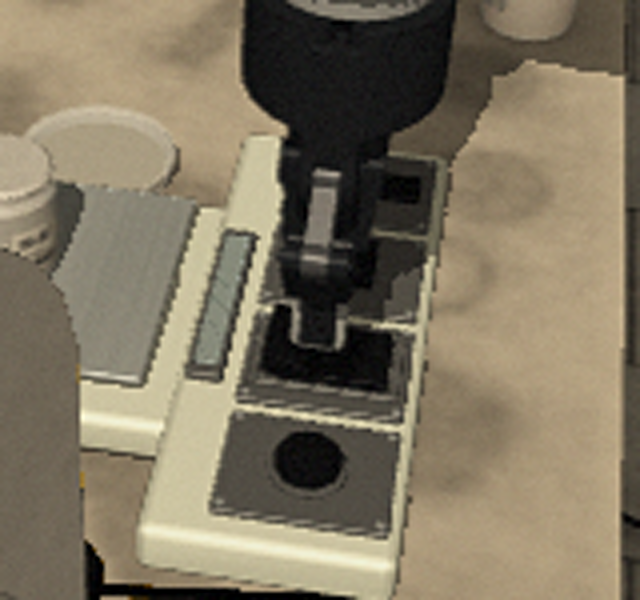

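The fingertips are above the line of the round button. The petri dish and jar have not moved. I'll descend and press.

Request:
jog_arm(increments="0 0.01 0.1 0; 0 0.01 0.2 0; 0 0.01 0.28 0; 0 0.01 0.31 0; 0 0.01 0.31 0")

```text
t: 7.02
ee_pos: [497.6, -151.5, 78.9]
ee_rot: [-0.004, 1.0, -0.003, 0.002]
force: [-0.9, -0.1, 0.2]
finger_gap: 0.4
```

Request:
jog_arm(increments="0 0 0.01 0; 0 0 0.02 0; 0 0 0.03 0; 0 0 0.04 0; 0 0 0.05 0")

```text
t: 7.43
ee_pos: [498.3, -152.5, 69.8]
ee_rot: [-0.004, 1.0, -0.004, 0.003]
force: [-2.9, -2.4, 15.3]
finger_gap: 0.2
```

Request:
jog_arm(increments="0 0 0.005 0; 0 0 0.01 0; 0 0 0.012 0; 0 0 0.012 0; 0 0 0.012 0")

```text
t: 7.85
ee_pos: [498.4, -152.6, 69.8]
ee_rot: [-0.004, 1.0, -0.004, 0.004]
force: [-6.2, 1.3, 20.0]
finger_gap: -0.4
```

The button is at its stop. I'll retract upward and toward the robot to clear the view.

Request:
jog_arm(increments="0 0 -0.1 0; 0 0 -0.2 0; 0 0 -0.3 0; 0 0 -0.4 0; 0 0 -0.5 0")

```text
t: 8.27
ee_pos: [497.6, -151.1, 170.7]
ee_rot: [-0.004, 1.0, -0.004, 0.004]
force: [0.4, 0.6, -0.2]
finger_gap: -0.3
```

Request:
jog_arm(increments="0.2 0 -0.05 0; 0.4 0 -0.1 0; 0.6 0 -0.1 0; 0.7 0 -0.1 0; 0.7 0 -0.1 0")

```text
t: 8.68
ee_pos: [352.1, -150.6, 189.2]
ee_rot: [-0.003, 1.0, -0.003, 0.002]
force: [-0.3, 0.6, 0.3]
finger_gap: -0.1
```

Request:
jog_arm(increments="0 0.2 0 0; 0 0.4 0 0; 0 0.6 0 0; 0 0.8 0 0; 0 1 0 0")

```text
t: 9.1
ee_pos: [351.4, 51.6, 188.4]
ee_rot: [-0.003, 1.0, -0.002, 0.003]
force: [0.0, 0.4, 0.3]
finger_gap: 0.1
```

```bash
python3 - <<'E'
from h import *
s=sense();print(s['t'],s['ee_pos'],s['force'])
for n,(x0,y0,w,h) in {"top":(195,140,200,150),"side":(220,140,160,150)}.items():
    p,d=get_image(n);k=4;np.savez(f"pics/{n}4.npz",p=p,d=d)
    cv2.imwrite(f"pics/{n}4z.png",cv2.resize(p[y0:y0+h,x0:x0+w,::-1],None,fx=k,fy=k,interpolation=cv2.INTER_CUBIC))
    d0=np.load(f"pics/{n}0.npz")["d"]
    for nm,P in dict(round=(498,-148,54),sq=(498,-288,54),bar=(498,-357,52),rock_f=(476,-218,56),rock_r=(520,-218,56)).items():
        u,v=proj(n,P).round().astype(int);print(n,nm,d0[v-2:v+3,u-2:u+3].mean().round(1),d[v-2:v+3,u-2:u+3].mean().round(1))
E
```

```text
9.1 [351.40547838  51.6494218  188.43207629] [0.03780035 0.38591533 0.28944133]
top round 839.0 839.4
top sq 833.6 833.6
top bar 831.3 837.2
top rock_f 826.2 834.0
top rock_r 842.4 835.4
side round 775.8 775.7
side sq 882.1 881.8
side bar 930.6 904.3
side rock_f 818.3 828.8
side rock_r 803.3 823.3
```

View pics/side4z.png

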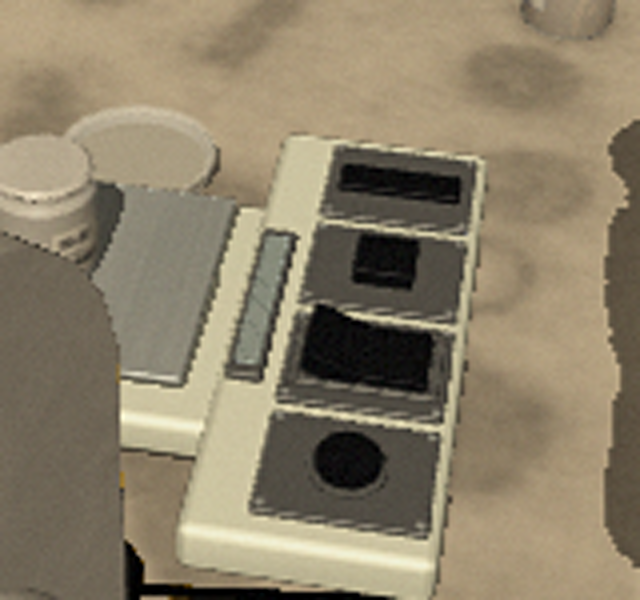

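View pics/top4z.png

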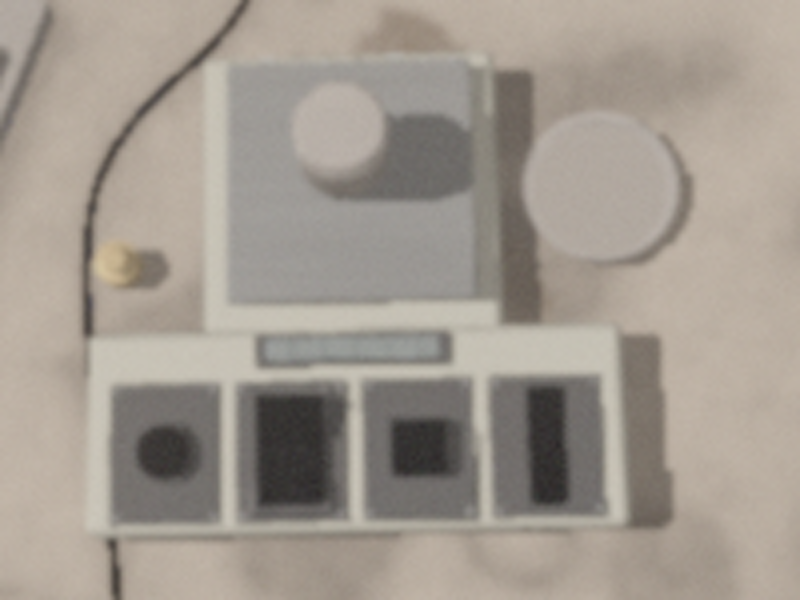

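The images show the rocker over, with its rear half raised at side crop pixel (325,315). The bar is down: top-view depth went from 831.3 to 837.2, about 6 mm. The round and square buttons are up at their original depth. The jar, weight and dish have not moved. I'll hand it in.

```bash
python3 -c "
from cell import *
print(sign_off())"
```

```text
the job is handed in; nothing more can be done
None
```

I pressed the three keys in order with the gripper shut: rocker, then bar, then round button. I pushed each one to its stop, at roughly 14–20 N. I then backed the arm off to the side and handed the job in at about 9 s.

**Last checks:** the final pictures and depth readings agree with the end state the task asks for.
- **Rocker:** tipped over; the depth at the front half dropped by about 8 mm and the rear half rose by about 7 mm.
- **Bar:** in by about 6 mm.
- **Round and square buttons:** both up, at their starting depth in the top view.
- **Jar, weight and petri dish:** no visible movement in the top view.
- **Robot:** touching nothing, with the force reading about zero.

**Disagreements:** the two cameras disagreed on where the keys were by about 4 mm in x and 1.5–8 mm in y, so I used values between them. The side-view depth at the bar changed by 26 mm, which can't be the key's travel; the sampled pixels probably fell on a different surface. I relied on the top view for the bar, along with the stop felt at TCP height 70 mm, the expected height with the bar fully in.

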